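Turn a trolley wheel by its spokes to bring the valve to the top

TASK

The trolley wheel on the blue bench stand is waiting to be pumped up. With the fingers, push on its yellow spokes to turn it, gently and without spinning it, until the green-capped valve stem is at the very top, straight above the hub, and leave it there. Only push: do not take a spoke between the fingers, keep off the valve stem, and do not shift the things lying round about.

Things in the scene. Friction and masses are not known exactly. Their poses are not given: they have to be found in the camera images.
- wheel (a joint): Turning angle of the wheel in rad: 0 (or any full turn) when the valve stem is straight above the hub, growing anticlockwise as seen from the robot, so at +1.57 the stem is at the left (+y side) and at 3.14 at the bottom. Turns both ways; the hub drags (0.14 N m): 2 to 3 N on a spoke moves it and it stops when let go.
- hub (a point): Centre of the wheel, fixed to the stand, 170 mm above the table, on the axle, half-way through the tyre. Its x axis is level and points from the wheel's face back to the post, y to the wheel's left, z up. The axle is tipped up 25 degrees: in these axes the wheel's face looks along (-0.906, 0, 0.423), called 'out' below, and its twelve o'clock lies along (0.423, 0, 0.906).
- stand: Blue bench stand, fixed to the table, that carries the wheel on a stub axle; origin at the table below its base, axes as hub. Black tyre 280 mm across and 46 mm thick, yellow rim 185 mm across inside, hub 48 mm across (56 mm where the spokes join), axle end 42 mm out. The wheel is open between the spokes; the stand's axle sleeve and post (46 mm wide) begin 44 mm in, behind it.
- spokes: The five-spoked yellow centre of the wheel, turning with it; origin at the wheel's centre.
- stem_tip (a point): Free end of the valve stem. The brass stem, 11 mm thick at its green cap, stands inward from the rim in the middle of the gap between spoke_0 and spoke_4 and ends 55 mm from the axle, 14 mm out.
- valve: The valve stem, turning with the wheel; its origin is the wheel's centre (use stem_tip for where it is).
- spoke_0: Spoke 0 of the wheel, 36 degrees anticlockwise from the valve stem as seen from the robot: a straight yellow bar 16 mm wide, 11 mm thick and 70 mm long from hub to rim. Origin at its middle, 60 mm from the axle and 14 mm out; x along the spoke outward to the rim, y across it anticlockwise, z out of the wheel's face (it slopes 12 degrees, the hub end further out).
- spoke_1: Spoke 1 of the wheel, 108 degrees anticlockwise from the valve stem as seen from the robot: a straight yellow bar 16 mm wide, 11 mm thick and 70 mm long from hub to rim. Origin at its middle, 60 mm from the axle and 14 mm out; x along the spoke outward to the rim, y across it anticlockwise, z out of the wheel's face (it slopes 12 degrees, the hub end further out).
- spoke_2: Spoke 2 of the wheel, 180 degrees anticlockwise from the valve stem as seen from the robot: a straight yellow bar 16 mm wide, 11 mm thick and 70 mm long from hub to rim. Origin at its middle, 60 mm from the axle and 14 mm out; x along the spoke outward to the rim, y across it anticlockwise, z out of the wheel's face (it slopes 12 degrees, the hub end further out).
- spoke_3: Spoke 3 of the wheel, 252 degrees anticlockwise from the valve stem as seen from the robot: a straight yellow bar 16 mm wide, 11 mm thick and 70 mm long from hub to rim. Origin at its middle, 60 mm from the axle and 14 mm out; x along the spoke outward to the rim, y across it anticlockwise, z out of the wheel's face (it slopes 12 degrees, the hub end further out).
- spoke_4: Spoke 4 of the wheel, 324 degrees anticlockwise from the valve stem as seen from the robot: a straight yellow bar 16 mm wide, 11 mm thick and 70 mm long from hub to rim. Origin at its middle, 60 mm from the axle and 14 mm out; x along the spoke outward to the rim, y across it anticlockwise, z out of the wheel's face (it slopes 12 degrees, the hub end further out).
- pliers: Bystander: steel locking pliers, 44 x 162 x 14 mm, lying in front of the wheel. Origin at the middle of its underside.
- marker: Bystander: white and red paint marker, 17 x 135 x 16 mm, lying in front of the wheel. Origin at the middle of its underside.
- tape: Bystander: yellow and black tape measure, 67 x 82 x 38 mm, lying front left. Origin at the middle of its underside.
- tin: Bystander: round tin, 75 mm across and 58 mm high, standing front right. Origin at the middle of its underside.
- spray: Bystander: spray can with a black cap, 52 mm across and 203 mm high, standing at the back left. Origin at the middle of its underside.
- bolt: Bystander: zinc bolt, 20 x 58 x 18 mm, lying in front of the wheel. Origin at the middle of its underside.

How it is judged:
By the outcome, as a careful person would: the job done as asked, in the order asked, and still so for the second after the job is handed in, with the robot touching nothing.
It also fails if it takes over 64 s, if anything falls off the work surface, if the arm or the gripper's body presses on something with over 40 N, if the wrist force passes 120 N, or if a joint passes its speed limit or range.

ROBOT

A 6-joint arm with a two-finger parallel gripper is mounted at the origin on a cart in front of the work surface, level with it; the furniture and walls round the work are solid. World frame = base frame: x ahead of the robot, y to its left, z up, the work surface at z = 0. Lengths are in m, angles in rad, forces in N, time in s.
With the tool pointing down it reaches from about 0.35 to 0.875 m from the base axis. Payload 15.5 kg.
Tool frame: the origin (TCP) lies on the centre line of the jaws, within the pads' length; the fingertips stand 25 mm ahead of it and the grasp point (between the pads) lies 6 mm ahead of it; z points along the fingers, y is the line along which they close (so a half turn about z gives the same grasp; the last joint's range is limited). The gripper opens to 85 mm and grips with 20 to 120 N. Pads are 22 mm wide; open, the fingers measure 114 mm over their backs; the gripper's body (76 mm by 85 mm) begins 54 mm behind the grasp point. The pads swing forward as they close: fully open they stand 13 mm farther back than shut.
Start: joints at [1.099, 0.494, 1.345, -0, 1.302, -0.096], TCP at [0.23, 0.581, 0.256] pointing down, gripper open.
Joint ranges: [-2.91, 2.91], [-0.82, 2.16], [0.22, 2.67], [-1.22, 4.37], [0.12, 2.79], [-3.08, 3.08]. Speed limits (rad/s): [1.89, 1.89, 2.57, 3.01, 3.01, 3.01].

INTERFACE

Orientations are given as a unit quaternion [x, y, z, w].
In Python, from plant import r gives the robot as it stands. The module is installed in compiled form; this text tells all that it offers.
- The arm moves only by the shell command python3 -m creep 'ROWS'. ROWS is JSON, a list that holds one entry, the list of rows, each a list of 5 numbers: the closure, from 0 (fully open) to 1 (shut), then the shift along the world's x, y, z in m, then the turn about the world's z in rad. In form: [[[fingers, tx, ty, tz, yaw], ...]]. A call has 1 to 20 rows; each row is the pose to reach, as a shift and turn from the pose commanded when the call began; what a row does not reach only later rows make up. A row lasts 1/12 s, in which the tool goes at most 41.7 mm and 7.16 degrees, less where a joint would pass 70% of its speed; a pose out of reach is approached as far as the arm can. A call with a gripper value outside its range is refused whole. The fingers move at their own pace and stop on an object; the grip force is fixed at half the most. Time passes only in rows, so rows that repeat a pose let the fingers close. It gives the time, the measured TCP pose, the force, the opening and the grip force at its end, in the units of the state.
- r.sense(): the state, without advancing time (a new reading comes with each control period).
- r.camera(name): name is "scene" or "top" or "wrist"; returns a dict with "frame" (384x512x3 uint8, red, green, blue), "range_z" (384x512 float32, m along the optical axis (not along the pixel's ray), 0 where there is no reading), "mtx" (3x3 intrinsics, pixels), "extrinsics" (4x4, takes a point from world to camera coordinates). Camera axes: x right, y down, z forward; pixel columns grow to the right and rows downward; lengths in m; the calibration is good to about 2 mm. A picture is of the moment at which its call begins.
- r.sign_off(): hands the job in; it is judged then, once.
The state is a dict: "time_s": time; "joints": joint angles; "qd": joint speeds; "joint_torque": joint torques, N m; "tool_pos": TCP position; "tool_rot": TCP orientation; "contact_force": force on the tool from outside, world axes, zero at the start; "wrist_torque": the same for the moment, N m; "width": finger opening in m; "grasp_force": force on a finger pad.
Only numpy, scipy, OpenCV 4.12 (cv2) and the standard library are available. Lean on these libraries where they do the work, as an engineer would, in place of code of your own. Each camera call takes 0.05 s, during which the arm holds its last target. There are 200 camera calls.

## Working session

There is one attempt and no reset: what is moved stays moved. The work goes in short steps, Python scripts to look and compute and a shell command to move; the robot and the scene stay as the last step left them, time stands still between calls to the robot, and variables do not carry over. Pictures are saved under pics/ and viewed, at most 10 in all, crops included, and the job is handed in when it is done.

```bash
mkdir -p pics
cat > h.py <<'E'
from plant import r
import numpy as np, cv2
def snap(n,fn):
    c=r.camera(n); np.savez('pics/'+fn+'.npz',**c)
    cv2.imwrite('pics/'+fn+'.png',c['frame'][:,:,::-1]); return c
def pt(c,u,v,z=None):
    z=z or float(np.median([a for a in c['range_z'][v-1:v+2,u-1:u+2].ravel() if a>0]))
    p=np.linalg.inv(c['mtx'])@[u*z,v*z,z]
    return (np.linalg.inv(c['extrinsics'])@np.r_[p,1])[:3]
def px(c,p):
    q=c['extrinsics']@np.r_[p,1]; q=c['mtx']@q[:3]; return q[:2]/q[2]
E
python3 - <<'E'
from h import *
for n in('scene','top'): 
    c=snap(n,n+'0'); print(np.linalg.inv(c['extrinsics']).round(3))
a=[cv2.imread(f'pics/{n}0.png') for n in('scene','top')]
cv2.imwrite('pics/a.png',cv2.resize(np.vstack(a),None,fx=.78,fy=.78))
s=r.sense();print(s['time_s'],s['tool_rot'],s['width'])
E
```

```text
[[ 0.614 -0.395  0.684 -0.052]
 [-0.789 -0.33   0.518 -0.355]
 [ 0.021 -0.858 -0.514  0.584]
 [ 0.     0.     0.     1.   ]]
[[-3.000e-03 -9.850e-01  1.720e-01  3.730e-01]
 [-1.000e+00 -1.000e-03 -2.300e-02  8.800e-02]
 [ 2.300e-02 -1.720e-01 -9.850e-01  1.091e+00]
 [ 0.000e+00  0.000e+00  0.000e+00  1.000e+00]]
0.1 [ 1.87289468e-01  9.82304617e-01 -5.16482688e-04 -1.64841193e-04] 0.08550315531571931
```

View pics/a.png

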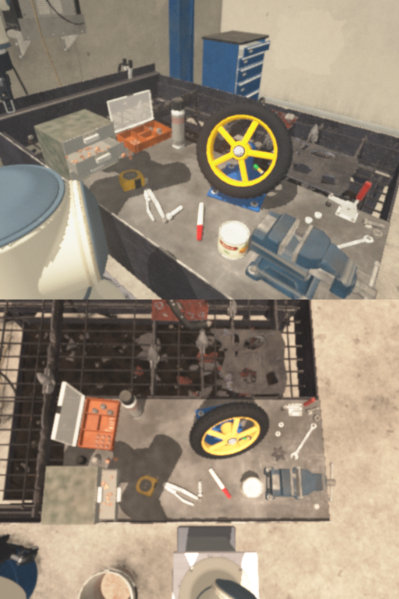

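Run:
```python
import cv2,numpy as np
a=cv2.imread('pics/scene0.png')[115:265,240:390]; b=cv2.imread('pics/top0.png')[110:210,230:360]
cv2.imwrite('pics/b.png',np.hstack([cv2.resize(a,(400,400),interpolation=2),cv2.resize(b,(400,308),interpolation=2) if 0 else cv2.copyMakeBorder(cv2.resize(b,(400,308),interpolation=2),0,92,0,0,0)]))
```

```text
(no output)
```

View pics/b.png

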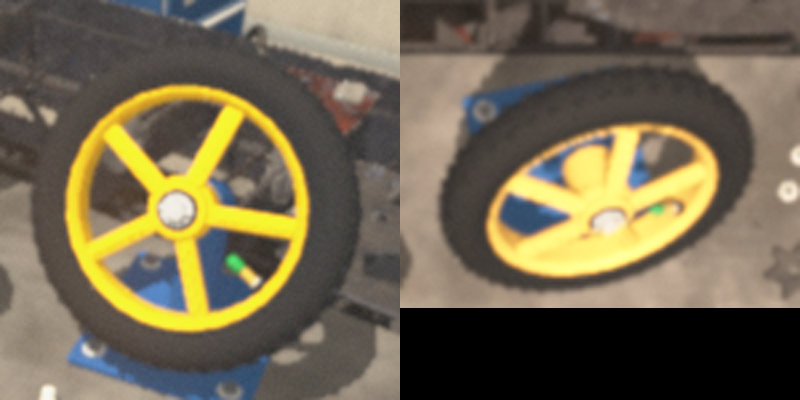

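```bash
cat >> h.py <<'E'
from scipy.optimize import least_squares
from scipy.spatial.transform import Rotation as R
O=np.array([-.906,0,.423]);T=np.array([.423,0,.906]);L=np.array([0,1.,0])
def wp(x,rad,ang,out):  # x=[hx,hy,yaw]
    v=O*out+rad*(T*np.cos(ang)+L*np.sin(ang))
    return np.r_[x[0],x[1],.17]+R.from_euler('z',x[2]).apply(v)
E
python3 - <<'E'
from h import *
S=dict(np.load('pics/scene0.npz'));Tp=dict(np.load('pics/top0.npz'))
f=lambda u,v:np.array([240+u*.375,115+v*.375]); g=lambda u,v:np.array([230+(u-400)*.325,110+v*.325])
d=np.radians
sp=[(300,228),(233,115),(115,130),(85,252),(200,310)]
obs=[(S,f(177,210),0,0,.042),(Tp,g(607,221),0,0,.042),(S,f(232,260),.055,0,.014),(Tp,g(653,210),.055,0,.014)]
obs+=[(S,f(*p),.09,d(36+72*i),.008) for i,p in enumerate(sp)]
def res(x): return np.concatenate([px(c,wp(x,ra,a+x[3] if ra else 0,o))-p for c,p,ra,a,o in obs])
q=least_squares(res,[.65,0,-.3,-2.3],loss='soft_l1'); print(q.x,res(q.x).round(1))
# depth check of the axle face
print(pt(S,306,194),wp(q.x,0,0,.042))
x=q.x
for i in range(5): print(i,wp(x,.06,x[3]+d(36+72*i),.014).round(3))
print('out',R.from_euler('z',x[2]).apply(O),'left',R.from_euler('z',x[2]).apply(L))
# obstacles height map
for n,c in(('top',Tp),):
  for nm,(u,v) in dict(pliers=(230,245),marker=(282,238),bolt=(256,243),tin=(323,238),tape=(187,238),spray=(165,128),toolvise=(360,230)).items(): print(nm,pt(c,u,v).round(3))
E
```

```text
[ 0.57711831 -0.0414272   0.23146754 -2.15500228] [-0.2 -0.   1.7  1.1 -0.8 -1.2 -0.4 -0.8 -2.1  0.2  1.5 -1.4 -0.4  0.4
  3.4 -0.4  0.1  1.3]
[ 0.53893729 -0.05043893  0.18771052] [ 0.54008113 -0.05015656  0.187766  ]
0 [ 0.58  -0.102  0.178]
1 [ 0.592 -0.054  0.228]
2 [0.567 0.008 0.206]
3 [ 0.539 -0.002  0.142]
4 [ 0.546 -0.07   0.125]
out [-0.88183769 -0.20784199  0.423     ] left [-0.22940617  0.97333078  0.        ]
pliers [0.382 0.137 0.009]
marker [ 0.402 -0.021  0.014]
bolt [0.388 0.058 0.012]
tin [ 0.401 -0.137  0.055]
tape [0.403 0.263 0.036]
spray [0.684 0.301 0.203]
toolvise [ 0.421 -0.225  0.125]
```

```bash
cat >> h.py <<'E'
X=np.array([.5771,-.0414,.2315])
def tcp(lat,t,out,tip=.012,half=.057):
    p=wp(X,np.hypot(lat,t),np.arctan2(lat,t),out)
    return p-half*np.array([np.cos(X[2]),np.sin(X[2]),0])+[0,0,tip]
E
python3 - <<'E'
from h import *
for k in ((-.034,.030,.002),(-.015,.042,.003),(0,.046,.004),(.018,.044,.003),(.033,.036,.002),(.042,.026,.002),(.046,.016,.002),(.048,.006,.002)): print(k,tcp(*k).round(4))
E
python3 -m creep '[[[0,0.03,-0.03,0.04,-0.12],[0,0.06,-0.06,0.08,-0.24],[0,0.09,-0.09,0.11,-0.36],[0,0.12,-0.13,0.14,-0.48],[0,0.14,-0.17,0.14,-0.6],[0,0.16,-0.21,0.14,-0.72],[0,0.17,-0.25,0.14,-0.84],[0,0.18,-0.28,0.14,-0.964],[0,0.18,-0.32,0.14,-0.964],[0,0.18,-0.36,0.14,-0.964],[0,0.18,-0.40,0.14,-0.964],[0,0.18,-0.44,0.14,-0.964],[0,0.18,-0.48,0.14,-0.964],[0,0.18,-0.52,0.14,-0.964],[0,0.18,-0.56,0.14,-0.964],[0,0.18,-0.6,0.14,-0.964],[0,0.18,-0.64,0.14,-0.964],[0,0.18,-0.67,0.14,-0.964],[0,0.18,-0.67,0.14,-0.964],[0,0.18,-0.67,0.14,-0.964]]]'
```

```text
(-0.034, 0.03, 0.002) [ 0.54   -0.0851  0.21  ]
(-0.015, 0.042, 0.003) [ 0.5397 -0.0656  0.2213]
(0, 0.046, 0.004) [ 0.537  -0.0508  0.2254]
(0.018, 0.044, 0.003) [ 0.533  -0.0333  0.2231]
(0.033, 0.036, 0.002) [ 0.5271 -0.0193  0.2155]
(0.042, 0.026, 0.002) [ 0.5209 -0.0115  0.2064]
(0.046, 0.016, 0.002) [ 0.5159 -0.0086  0.1973]
(0.048, 0.006, 0.002) [ 0.5113 -0.0076  0.1883]
time_s: 1.77
tool_pos: [0.4098, -0.0922, 0.396]
tool_rot: [0.623, 0.782, -0.0, 0.0]
contact_force: [-1.0, 0.6, -0.9]
width: 0.0854
grasp_force: 0.0
```

```bash
python3 -m creep '[[[0,0,0,-0.035,0],[0,0,0,-0.07,0],[0,0,0,-0.105,0],[0,0.01,0,-0.14,0],[0,0.025,0,-0.17,0],[0,0.045,0,-0.186,0],[0,0.06,-0.005,-0.186,0],[0,0.07,-0.007,-0.186,0],[0,0.07,-0.007,-0.186,0],[0,0.07,-0.007,-0.186,0]]]'
python3 - <<'E'
from h import *
s=r.sense();p=s['tool_pos'];print(p)
S=snap('scene','scene1');Tp=snap('top','top1')
a=np.array([np.cos(X[2]),np.sin(X[2]),0])
print('pred far tip',px(S,p+.057*a-[0,0,.012]),px(S,p+.057*a-[0,0,.025]))
A=S['frame'][115:265,240:390,::-1];B=Tp['frame'][110:210,230:360,::-1]
cv2.imwrite('pics/c.png',np.hstack([cv2.resize(A,(400,400),interpolation=2),cv2.copyMakeBorder(cv2.resize(B,(400,308),interpolation=2),0,92,0,0,0)]))
E
```

```text
time_s: 2.6
tool_pos: [0.4799, -0.0956, 0.2106]
tool_rot: [0.621, 0.784, 0.0, 0.0]
contact_force: [0.3, -0.1, -0.6]
width: 0.0853
grasp_force: 0.0
[ 0.47994479 -0.09557058  0.21056899]
pred far tip [319.00670401 195.37233505] [318.28587063 200.64740524]
```

View pics/c.png

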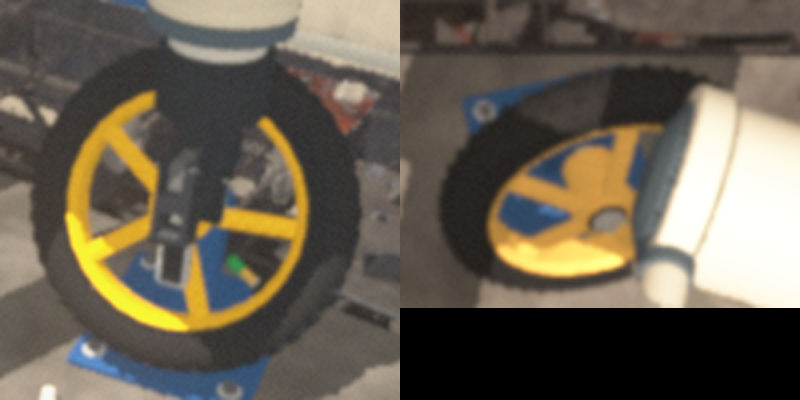

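Run:
```python
from h import *
S=dict(np.load('pics/scene1.npz'));p=np.array([.4799,-.0956,.2106])
a=np.array([np.cos(X[2]),np.sin(X[2]),0]);b=np.array([-a[1],a[0],0])
for h in(.012,.025): 
  for d in (-.057,-.0425,.0425,.057): print(h,d,*[((px(S,p+d*a+e*b-[0,0,h])-[240,115])/.375).round(0) for e in(-.011,.011)])
cv2.imwrite('pics/d.png',cv2.resize(S['frame'][160:235,280:355,::-1],(600,600),interpolation=2))
Z=S['range_z'][175:230:3,295:330:2]; 
W=np.array([[pt(S,u,v) for u in range(296,330,3)] for v in range(190,228,3)])
print(W[...,0].round(3)); print(W[...,2].round(3))
```

```text
0.012 -0.057 [181. 297.] [150. 288.]
0.012 -0.0425 [187. 285.] [157. 277.]
0.012 0.0425 [220. 227.] [192. 220.]
0.012 0.057 [225. 218.] [197. 211.]
0.025 -0.057 [179. 312.] [149. 303.]
0.025 -0.0425 [185. 301.] [155. 292.]
0.025 0.0425 [218. 241.] [190. 234.]
0.025 0.057 [222. 232.] [195. 225.]
[[0.543 0.41  0.411 0.412 0.414 0.416 0.444 0.447 0.523 0.526 0.655 1.051]
 [0.542 0.41  0.412 0.412 0.414 0.419 0.442 0.448 0.524 0.526 0.569 0.575]
 [0.409 0.411 0.431 0.538 0.413 0.421 0.444 0.523 0.524 0.527 0.564 0.568]
 [0.407 0.413 0.421 0.427 0.413 0.423 0.497 0.558 0.599 0.561 0.564 0.566]
 [0.407 0.41  0.411 0.413 0.412 0.43  0.553 0.63  0.633 0.65  0.864 0.888]
 [0.741 0.408 0.41  0.411 0.414 0.429 0.63  0.633 0.633 0.654 0.87  0.893]
 [0.729 0.431 0.426 0.427 0.428 0.437 0.628 0.632 0.636 0.66  0.87  0.898]
 [0.691 0.431 0.426 0.428 0.432 0.44  0.625 0.632 0.636 0.666 0.559 0.893]
 [0.687 0.431 0.426 0.427 0.434 0.54  0.548 0.632 0.637 0.752 0.558 0.56 ]
 [0.676 0.431 0.427 0.428 0.434 0.539 0.546 0.632 0.641 0.723 0.746 0.56 ]
 [0.665 0.549 0.432 0.429 0.435 0.538 0.543 0.632 0.64
[... 627 characters left out ...]
.249  0.25   0.252  0.252  0.243  0.104  0.106  0.109  0.098
  -0.046 -0.058]
 [ 0.001  0.226  0.232  0.234  0.236  0.232  0.097  0.098  0.099  0.085
  -0.057 -0.072]
 [ 0.019  0.22   0.226  0.227  0.227  0.223  0.091  0.09   0.09   0.072
   0.151 -0.08 ]
 [ 0.013  0.214  0.22   0.221  0.219  0.142  0.14   0.081  0.081  0.001
   0.145  0.146]
 [ 0.011  0.207  0.213  0.215  0.213  0.136  0.134  0.072  0.069  0.012
  -0.001  0.139]
 [ 0.01   0.107  0.203  0.208  0.206  0.129  0.128  0.063  0.057  0.011
   0.011  0.011]
 [ 0.011  0.01   0.012  0.044  0.118  0.122  0.122  0.055  0.046  0.01
   0.012  0.011]
 [ 0.011  0.01   0.014  0.035  0.038  0.115  0.116  0.047  0.03   0.014
   0.011  0.011]]
```

View pics/d.png

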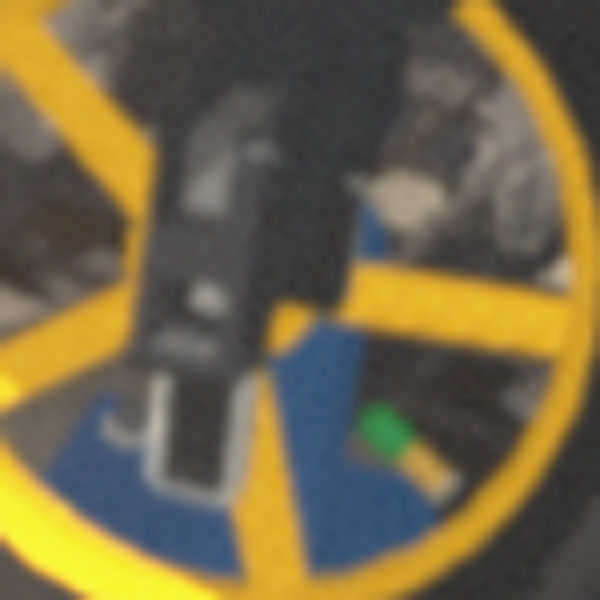

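Run:
```python
from h import *
p=r.sense()['tool_pos']
for k in ((-31,26,50),(-31,26,15),(-20,33,15),(-8,36,15),(5,36,15),(17,34,15),(28,29,15),(36,22,16),(41,14,17),(43,8,17),(43,2,17),(43,-3,17)): print(k,((tcp(*np.array(k)/1e3,half=.055)-p)*1e3).round(1))
```

```text
(-31, 26, 50) [18.   3.5 15.9]
(-31, 26, 15) [48.8 10.8  1.1]
(-20, 33, 15) [49.2 22.1  7.5]
(-8, 36, 15) [47.7 34.1 10.2]
(5, 36, 15) [44.7 46.8 10.2]
(17, 34, 15) [41.1 58.3  8.4]
(28, 29, 15) [36.5 68.5  3.9]
(36, 22, 16) [30.9 75.4 -2.1]
(41, 14, 17) [25.6 79.3 -8.9]
(43, 8, 17) [ 22.7  80.6 -14.3]
(43, 2, 17) [ 20.2  80.  -19.8]
(43, -3, 17) [ 18.2  79.6 -24.3]
```

```bash
python3 -m creep '[[[0,0.009,0.002,0.012,0],[0,0.018,0.0035,0.016,0],[0,0.026,0.0055,0.012,0],[0,0.034,0.0073,0.008,0],[0,0.042,0.009,0.0045,0],[0,0.0488,0.0108,0.0011,0],[0,0.0488,0.0108,0.0011,0],[0,0.0489,0.013,0.0024,0],[0,0.049,0.0152,0.0037,0],[0,0.0491,0.0175,0.005,0],[0,0.0492,0.0198,0.0062,0],[0,0.0492,0.0221,0.0075,0],[0,0.0489,0.0245,0.0081,0],[0,0.0486,0.0269,0.0086,0],[0,0.0483,0.0293,0.0092,0],[0,0.048,0.0317,0.0097,0],[0,0.0477,0.0341,0.0102,0],[0,0.0477,0.0341,0.0102,0]]]'
python3 - <<'E'
from h import *
S=snap('scene','scene2');print(r.sense()['contact_force'])
A=S['frame'][115:265,240:390,::-1];cv2.imwrite('pics/e.png',cv2.resize(A,(600,600),interpolation=2))
E
```

```text
time_s: 4.2
tool_pos: [0.5277, -0.0614, 0.2206]
tool_rot: [0.621, 0.784, 0.0, 0.0]
contact_force: [0.1, 0.9, 0.0]
width: 0.0851
grasp_force: 0.0
[-0.18240127  0.76835774 -0.51208334]
```

View pics/e.png

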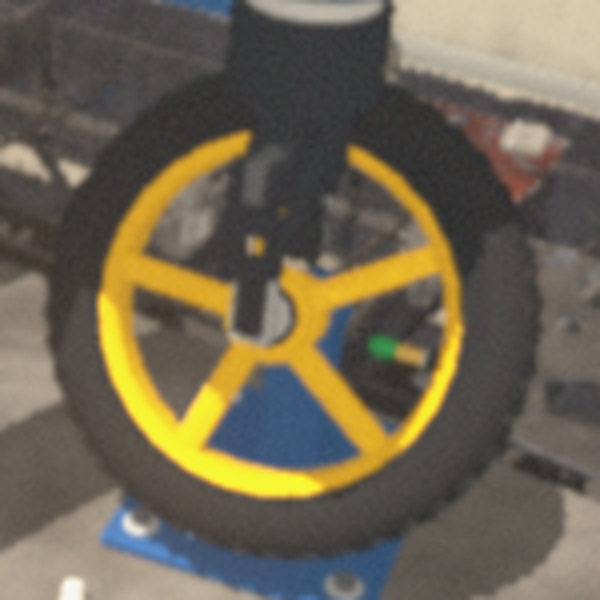

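```bash
python3 -m creep '[[[0,-0.0006,0.0025,0,0],[0,-0.0012,0.005,0,0],[0,-0.0018,0.0076,0,0],[0,-0.0024,0.0102,0,0],[0,-0.003,0.0127,0,0],[0,-0.0037,0.015,-0.0004,0],[0,-0.0044,0.0173,-0.0007,0],[0,-0.0051,0.0196,-0.0011,0],[0,-0.0058,0.0219,-0.0014,0],[0,-0.0066,0.0242,-0.0018,0],[0,-0.0075,0.0262,-0.0027,0],[0,-0.0084,0.0283,-0.0036,0],[0,-0.0093,0.0303,-0.0045,0],[0,-0.0102,0.0324,-0.0054,0],[0,-0.0112,0.0344,-0.0063,0],[0,-0.0126,0.0361,-0.0078,0],[0,-0.014,0.0379,-0.0093,0],[0,-0.0154,0.0396,-0.0108,0],[0,-0.0168,0.0413,-0.0123,0],[0,-0.0168,0.0413,-0.0123,0]]]'
cat >> h.py <<'E'
def green(c):
    f=c['frame'].astype(int); m=((f[...,1]-f[...,0]>50)&(f[...,1]-f[...,2]>40)).astype(np.uint8)
    m[:110]=0;m[265:]=0;m[:,:240]=0;m[:,390:]=0
    return np.array(cv2.findNonZero(m)).reshape(-1,2).mean(0) if m.any() else None
def ang(c):
    g=green(c)
    if g is None: return None
    a=np.linspace(-np.pi,np.pi,1441); e=[np.linalg.norm(px(c,wp(X,.060,t,.014))-g) for t in a]
    return g,np.degrees(a[np.argmin(e)]),min(e)
E
python3 - <<'E'
from h import *
print('start',ang(dict(np.load('pics/scene0.npz'))))
S=snap('scene','scene3');print(ang(S),r.sense()['contact_force'])
E
```

```text
time_s: 5.92
tool_pos: [0.5103, -0.02, 0.2079]
tool_rot: [0.621, 0.784, -0.0, -0.0]
contact_force: [0.4, 0.1, -0.3]
width: 0.0852
grasp_force: 0.2
start (array([327.69444444, 213.02777778]), np.float64(-123.74999999999999), np.float64(0.03443459878975146))
(array([327.76190476, 172.80952381]), np.float64(-30.25), np.float64(0.2922931497477122)) [ 1.10491935 -0.38590985 -0.08536567]
```

```bash
python3 -m creep '[[[0,-0.0013,0.001,-0.0017,0],[0,-0.0026,0.002,-0.0034,0],[0,-0.004,0.003,-0.0051,0],[0,-0.0053,0.0039,-0.0068,0],[0,-0.006,0.0042,-0.0082,0],[0,-0.0068,0.0046,-0.0096,0],[0,-0.0075,0.0049,-0.0109,0],[0,-0.0082,0.0052,-0.0122,0],[0,-0.0082,0.0052,-0.0122,0]]]'
python3 - <<'E'
from h import *
S=snap('scene','scene4');print(ang(S),r.sense()['contact_force'])
E
```

```text
time_s: 6.72
tool_pos: [0.5022, -0.0151, 0.1956]
tool_rot: [0.621, 0.784, -0.0, -0.0]
contact_force: [0.5, -0.4, 1.3]
width: 0.0852
grasp_force: 0.6
(array([319.36842105, 167.05263158]), np.float64(-9.249999999999984), np.float64(0.7367927252565379)) [ 1.45662332 -0.36586924  1.31954505]
```

```bash
python3 -m creep '[[[0,-0.0005,-0.0001,-0.001,0],[0,-0.001,-0.0002,-0.002,0],[0,-0.0014,-0.0003,-0.003,0],[0,-0.0018,-0.0004,-0.004,0],[0,-0.0018,-0.0004,-0.004,0]]]'
python3 - <<'E'
from h import *
S=snap('scene','scene5');print(ang(S),r.sense()['contact_force'])
A=S['frame'][115:265,240:390,::-1];cv2.imwrite('pics/f.png',cv2.resize(A,(600,600),interpolation=2))
E
```

```text
time_s: 7.18
tool_pos: [0.5005, -0.0154, 0.1919]
tool_rot: [0.621, 0.784, 0.0, -0.0]
contact_force: [-0.9, 1.4, 6.0]
width: 0.0852
grasp_force: 2.3
(array([316.42105263, 165.89473684]), np.float64(-2.750000000000007), np.float64(0.9229831339959297)) [-1.63767497  0.55922777  5.3390979 ]
```

View pics/f.png

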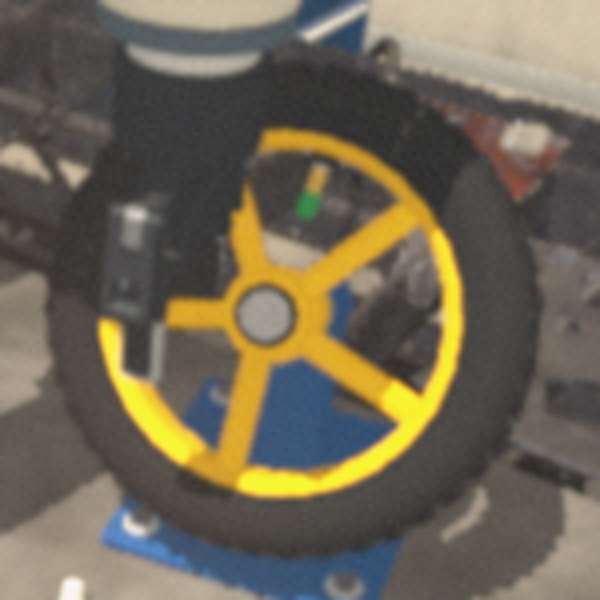

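```bash
python3 -m creep '[[[0,-0.0005,-0.0001,0.002,0],[0,-0.009,-0.002,0.006,0],[0,-0.018,-0.0042,0.011,0],[0,-0.035,-0.0083,0.019,0],[0,-0.053,-0.0125,0.027,0],[0,-0.075,0.02,0.03,0],[0,-0.095,0.05,0.03,0],[0,-0.1,0.09,0.03,0],[0,-0.1,0.13,0.03,0],[0,-0.1,0.17,0.03,0],[0,-0.1,0.20,0.03,0],[0,-0.1,0.20,0.03,0]]]'
python3 - <<'E'
from h import *
S=snap('scene','scene6');Tp=snap('top','top6');print(ang(S),r.sense()['contact_force'])
A=S['frame'][115:265,240:390,::-1];B=Tp['frame'][110:210,230:360,::-1]
A=cv2.resize(A,(600,600),interpolation=2);cv2.imwrite('pics/g.png',A)
cv2.imwrite('pics/h.png',cv2.resize(B,(780,600),interpolation=2))
E
```

```text
time_s: 8.23
tool_pos: [0.3999, 0.1881, 0.2224]
tool_rot: [0.62, 0.785, 0.001, -0.0]
contact_force: [-0.1, -0.7, -0.8]
width: 0.0855
grasp_force: 0.0
(array([316.25806452, 165.80645161]), np.float64(-2.4999999999999973), np.float64(0.9691266342149591)) [ 0.24770835  0.72476694 -0.21328581]
```

View pics/g.png

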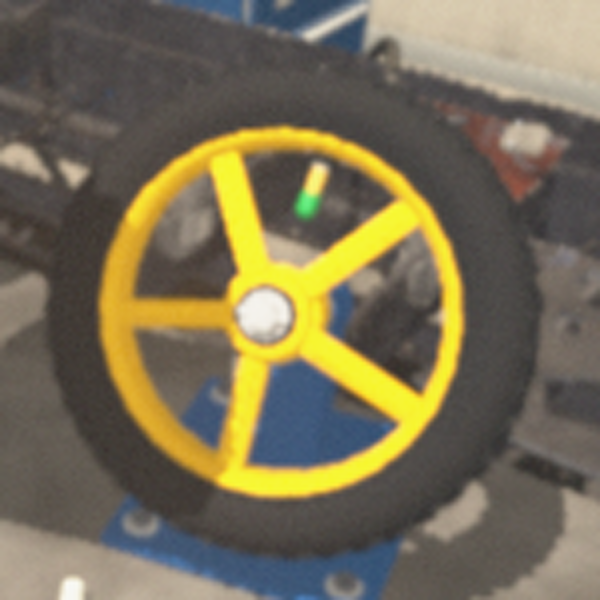

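View pics/h.png

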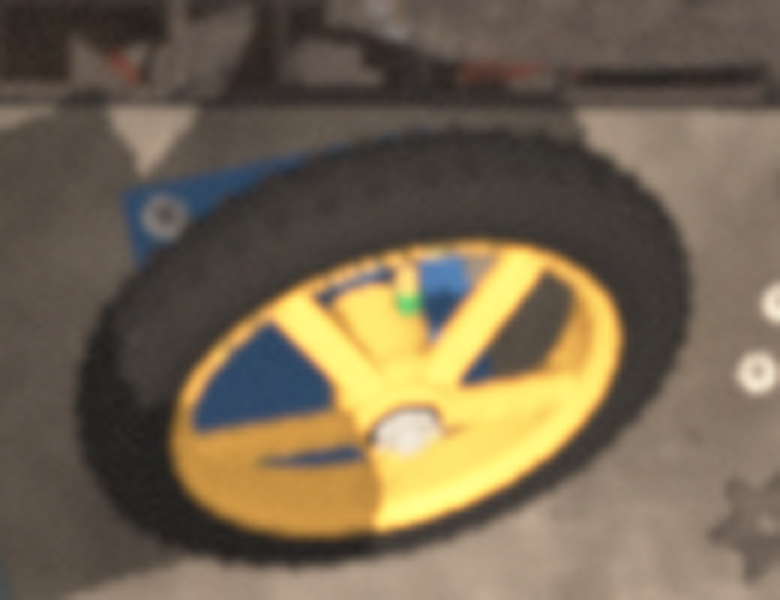

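```bash
cat > m.py <<'E'
from h import *
def meas(c,nm):
    f=c['frame'].astype(int); z=c['range_z']
    m=(f[...,0]-f[...,2]>70)&(f[...,1]-f[...,2]>40)&(z>0)
    v,u=np.nonzero(m); K=np.linalg.inv(c['mtx'])
    P=(K@np.stack([u*z[v,u],v*z[v,u],z[v,u]]));P=(np.linalg.inv(c['extrinsics'])@np.vstack([P,np.ones(len(u))]))[:3].T
    H=np.r_[X[:2],.17]; P=P[np.linalg.norm(P-H,axis=1)<.1]
    def loc(x): 
        q=R.from_euler('z',-x[2]).apply(P-[x[0],x[1],.17]); return q@L,q@T,q@O
    def fn(x):
        l,t,o=loc(x); rr=np.hypot(l,t); k=(rr>.035)&(rr<.08)
        return np.where(k,o-(.014+.0055-(rr-.06)*np.tan(np.radians(12))),0)
    y=least_squares(lambda d:np.r_[fn(np.array([X[0]+d[0]*np.cos(X[2]),X[1]+d[0]*np.sin(X[2]),d[1]])),(d[1]-X[2])*1e-3],[0,X[2]],loss='soft_l1',f_scale=.002)
    for yaw in (X[2],y.x[1]):
        x=np.array([X[0]+y.x[0]*np.cos(X[2]),X[1]+y.x[0]*np.sin(X[2]),yaw])
        l,t,o=loc(x);rr=np.hypot(l,t);k=(rr>.04)&(rr<.075)&(abs(fn(x))<.004)
        # refine centre with rim ignored; 5-fold phase of spokes at +-36
        th=np.arctan2(l,t)[k]; ph=np.angle(np.exp(5j*(th-np.radians(36))).sum())/5
        print(nm,k.sum(),'shift',y.x[0].round(4),'yaw',round(yaw,3),'angle mod72',np.degrees(ph).round(2))
if __name__=='__main__':
    for n in('scene6','top6','scene0','top0'): meas(dict(np.load(f'pics/{n}.npz')),n)
    S=dict(np.load('pics/scene6.npz'));Tp=dict(np.load('pics/top6.npz'))
    S0=dict(np.load('pics/scene0.npz'));T0=dict(np.load('pics/top0.npz'))
    f=lambda u,v:np.array([240+u/4,115+v/4]);g=lambda u,v:np.array([230+u/6,110+v/6]);d=np.radians
    obs=[(S,f(264,314),0,0,.042,0),(Tp,g(405,430),0,0,.042,0),(S,green(S),.06,0,.014,1),(Tp,g(408,302),.06,0,.014,1),(S0,green(S0),.06,0,.014,2)]
    obs+=[(S,f(*p),.085,d(a),.009,1) for p,a in (((228,160),36),((130,313),108),((232,465),180),((412,403),252),((408,213),324))]
    res=lambda x:np.concatenate([px(c,wp(x,ra,a+(0,x[3],x[4])[j],o))-p for c,p,ra,a,o,j in obs])
    q=least_squares(res,[*X,0,-2.15],loss='soft_l1');print(q.x,np.degrees(q.x[3:]),res(q.x).round(1))
E
python3 m.py
```

```text
scene6 551 shift -0.0014 yaw 0.232 angle mod72 -4.24
scene6 550 shift -0.0014 yaw 0.233 angle mod72 -4.27
top6 263 shift -0.0002 yaw 0.232 angle mod72 -4.25
top6 262 shift -0.0002 yaw 0.235 angle mod72 -4.22
scene0 539 shift -0.0013 yaw 0.232 angle mod72 20.97
scene0 541 shift -0.0013 yaw 0.238 angle mod72 20.85
top0 261 shift -0.0003 yaw 0.232 angle mod72 21.5
top0 262 shift -0.0003 yaw 0.239 angle mod72 21.4
[ 0.57802564 -0.04039156  0.24928615 -0.07763702 -2.1754296 ] [  -4.44827349 -124.64293476] [ 0.3 -0.   1.3  0.9  0.4  0.9 -0.4 -0.4 -0.2 -0.2  0.   1.9  0.7 -0.3
  0.8 -3.2 -1.7 -0.7 -1.6  0.9]
```

```bash
python3 -m creep '[[[0,0,-0.03,0,0],[0,0,-0.07,0,0],[0,0,-0.11,0,0],[0,0.005,-0.15,0,0],[0,0.025,-0.18,0,0],[0,0.047,-0.2125,-0.003,0],[0,0.065,-0.2083,-0.011,0],[0,0.082,-0.2042,-0.019,0],[0,0.091,-0.202,-0.024,0],[0,0.0995,-0.2001,-0.028,0],[0,0.0998,-0.2,-0.029,0],[0,0.1,-0.2,-0.03,0],[0,0.0996,-0.2001,-0.031,0],[0,0.0992,-0.2002,-0.0318,0],[0,0.0989,-0.2003,-0.0324,0],[0,0.0989,-0.2003,-0.0324,0]]]'
python3 - <<'E'
from m import *
S=snap('scene','scene7');meas(S,'s');print(ang(S),r.sense()['contact_force'],r.sense()['tool_pos'])
E
```

```text
time_s: 9.67
tool_pos: [0.4994, -0.0158, 0.1903]
tool_rot: [0.621, 0.784, 0.0, 0.001]
contact_force: [1.6, -0.5, 4.9]
width: 0.0855
grasp_force: 1.8
s 453 shift -0.0015 yaw 0.232 angle mod72 -1.31
s 453 shift -0.0015 yaw 0.235 angle mod72 -1.43
(array([314.80952381, 165.47619048]), np.float64(0.7500000000000042), np.float64(0.967069958658545)) [1.84715532 0.83953    4.8439095 ] [ 0.49941989 -0.01581439  0.1903159 ]
```

```bash
python3 -m creep '[[[0,-0.0002,0,-0.0004,0],[0,-0.0003,-0.0001,-0.0007,0],[0,-0.0003,-0.0001,-0.0007,0],[0,-0.0003,-0.0001,0.002,0],[0,-0.009,-0.002,0.006,0],[0,-0.018,-0.0042,0.011,0],[0,-0.035,-0.0083,0.019,0],[0,-0.053,-0.0125,0.027,0],[0,-0.075,0.02,0.03,0],[0,-0.095,0.05,0.03,0],[0,-0.1,0.09,0.03,0],[0,-0.1,0.13,0.03,0],[0,-0.1,0.17,0.03,0],[0,-0.1,0.20,0.03,0],[0,-0.1,0.20,0.03,0]]]'
python3 - <<'E'
from m import *
S=snap('scene','scene8');meas(S,'s');print(ang(S));T_=snap('top','top8');meas(T_,'t')
T0=dict(np.load('pics/top0.npz'))
print('table change px',[(abs(T_['range_z'][v-2:v+3,u-2:u+3]-T0['range_z'][v-2:v+3,u-2:u+3])).max().round(3) for u,v in ((230,245),(282,238),(256,243),(323,238),(187,238),(165,128))])
E
```

```text
time_s: 10.97
tool_pos: [0.3987, 0.1878, 0.2201]
tool_rot: [0.62, 0.785, 0.001, -0.0]
contact_force: [0.4, -1.6, -1.3]
width: 0.0856
grasp_force: 0.0
s 544 shift -0.0014 yaw 0.232 angle mod72 -0.43
s 542 shift -0.0014 yaw 0.234 angle mod72 -0.5
(array([314.27586207, 165.34482759]), np.float64(1.749999999999993), np.float64(0.9955420415528056))
t 265 shift -0.0003 yaw 0.232 angle mod72 -0.06
t 267 shift -0.0003 yaw 0.235 angle mod72 -0.14
table change px [np.float32(0.569), np.float32(1.072), np.float32(0.006), np.float32(1.029), np.float32(0.538), np.float32(0.007)]
```

```bash
python3 -c "
from plant import r
print(r.sign_off())"
```

```text
the job is handed in; nothing more can be done
None
```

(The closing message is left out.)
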